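Start the three oven timers in order

ROBOT

A 6-joint arm with a two-finger parallel gripper is mounted at the origin on the work surface. World frame = base frame: x ahead of the robot, y to its left, z up, the work surface at z = 0. Lengths are in m, angles in rad, forces in N, time in s.
With the tool pointing down it reaches from about 0.25 to 0.725 m from the base axis. Payload 4 kg.
Tool frame: the origin (TCP) lies midway between the tips of the shut fingers; the grasp point (between the pads) lies 19 mm behind it (bot.grip_depth is the distance from the TCP to the grasp point, in m); z points along the fingers, y is the line along which they close (so a half turn about z gives the same grasp; the last joint's range is limited). The gripper opens to 85 mm and grips with 20 to 120 N. Pads are 22 mm wide; open, the fingers measure 114 mm over their backs; the gripper's body (76 mm by 85 mm) begins 54 mm behind the grasp point. The pads swing forward as they close: fully open they stand 13 mm farther back than shut.
Start: joints at [1.333, 0.241, 0.005, 1.335, 0, 1.571], TCP at [0.118, 0.486, 0.231] pointing down, gripper open.
Joint ranges: [-2.72, 2.72], [-1.05, 1.87], [-1.09, 1.28], [-1.99, 2.15], [-1.42, 1.44], [-3.14, 3.14]. Speed limits (rad/s): [2.79, 2.79, 3.14, 3.14, 3.14, 3.14].

INTERFACE

Orientations are given as a unit quaternion [x, y, z, w].
In Python, from workcell import bot gives the robot as it stands.
- The arm moves only by the shell command python3 -m creep 'ROWS'. ROWS is JSON, one flat list of numbers, 5 for each row, row after row: the shift along the world's x, y, z in m, then the turn about the world's z in rad, then the finger opening in m, from 0 to 0.0854. In form: [x, y, z, twist, claw, x, y, z, twist, claw, ...]. A call has 1 to 10 rows; each row is the pose to reach, as a shift and turn from the pose commanded when the call began; what a row does not reach only later rows make up. A row lasts 1/12 s, in which the tool goes at most 41.7 mm and 7.16 degrees, less where a joint would pass 70% of its speed; a pose out of reach is approached as far as the arm can. A call with a gripper value outside its range is refused whole. The fingers move at their own pace and stop on an object; the grip force is fixed at half the most. Time passes only in rows, so rows that repeat a pose let the fingers close. It gives the time, the measured TCP pose, the force, the opening and the grip force at its end, in the units of the state.
- bot.get_obs(): the state, without advancing time (a new reading comes with each control period).
- bot.camera(name): name is "side" or "top"; returns a dict with "pixels" (420x560x3 uint8, red, green, blue), "camera_matrix" (3x3 intrinsics, pixels), "extrinsics" (4x4, takes a point from world to camera coordinates). Camera axes: x right, y down, z forward; pixel columns grow to the right and rows downward; lengths in m; the calibration is good to about 2 mm. A picture is of the moment at which its call begins. There is no depth.
- bot.job_done(): hands the job in; it is judged then, once.
Trained networks look in the newest picture that a camera, given by its name, has taken for a name from the list of things; names that differ only in an ending like _2 or _b are one class to them, and where a whole thing is asked for, a point or a joint stands for the part that bears it (a point fixed in the world has none). Each returns a list of dicts, best first, with "score" (0 to 1); they miss things now and then, are a little off and sometimes report something else, mostly with a low value. They report only what shows in the picture. A call takes as long as a camera call. They do not tell look-alikes from the thing itself.
- bot.look_for(camera, thing): "centre" ([column, row] as shares, 0 to 1, of the picture: columns of its width, rows of its height, amid what is visible of it).
- bot.place_of(camera, thing): "centre" ([column, row] as shares, 0 to 1, of the picture: columns of its width, rows of its height: a listed point, or the origin of a listed thing).
The state is a dict: "clock": time; "joint_pos": joint angles; "joint_vel": joint speeds; "tau": joint torques, N m; "eef_pos": TCP position; "tool_rot": TCP orientation; "ft_force": force on the tool from outside, world axes, zero at the start; "ft_torque": the same for the moment, N m; "grip_width": finger opening in m; "grasp_force": force on a finger pad.
Only numpy, scipy, OpenCV 4.12 (cv2) and the standard library are available. Lean on these libraries where they do the work, as an engineer would, in place of code of your own. Each camera call takes 0.05 s, during which the arm holds its last target. There are 200 camera calls.

TASK

Three trays have just gone into the oven: start their kitchen timers by pressing down the plunger on top of each with a light fingertip push, first the round timer, then the square one, then the long one. Each plunger should go most of the way down, where it stays by itself. Do not pick up or shift the timers, and do not ring the service bell or push anything else on the table out of its place.

Things in the scene. Friction and masses are not known exactly. Their poses are not given: they have to be found in the camera images.
- round: the round kitchen timer: white plastic drum 84 mm across, 45 mm high, 0.3-0.6 kg, loose, to be pressed but not moved. Its plunger, an upright steel cap 30 mm across that stands 26 mm proud of the housing when up, is in the middle of the drum. Origin: centre of the underside, z up
- round_top (a point): centre of the flat top of the round timer's plunger (it moves down with the plunger); z axis up; 71 mm above the table when the plunger is fully up
- round_plunger (a joint): travel of the round timer's plunger in m: 0 = up, 0.012 = at its stop, growing as it is pressed straight down; starts at 0 to 0.002. No return spring: it resists with 3 N (a little more when pushed fast) and stays where it is left. At the stop its cap gives up to 9 mm more on a cushion spring (4 to 8.5 N), which is no travel, and springs back
- square: the square kitchen timer: white plastic block 76 x 76 mm, 60 mm high, 0.3-0.6 kg, loose, to be pressed but not moved. Its plunger, an upright steel cap 30 mm across that stands 26 mm proud of the housing when up, is in the middle of the block. Origin: centre of the underside, z up
- square_top (a point): centre of the flat top of the square timer's plunger (it moves down with the plunger); z axis up; 86 mm above the table when the plunger is fully up
- square_plunger (a joint): travel of the square timer's plunger in m: 0 = up, 0.012 = at its stop, growing as it is pressed straight down; starts at 0 to 0.002. No return spring: it resists with 3 N (a little more when pushed fast) and stays where it is left. At the stop its cap gives up to 9 mm more on a cushion spring (4 to 8.5 N), which is no travel, and springs back
- long: the long kitchen timer: white plastic slab 54 mm (x) x 130 mm (y), 36 mm high, 0.3-0.6 kg, loose, to be pressed but not moved. Its plunger, an upright steel cap 30 mm across that stands 26 mm proud of the housing when up, is 35 mm from the middle towards the slab's +y end; a dark display lies flat in the other half. Origin: centre of the underside, z up
- long_top (a point): centre of the flat top of the long timer's plunger (it moves down with the plunger); z axis up; 62 mm above the table when the plunger is fully up
- long_plunger (a joint): travel of the long timer's plunger in m: 0 = up, 0.012 = at its stop, growing as it is pressed straight down; starts at 0 to 0.002. No return spring: it resists with 3 N (a little more when pushed fast) and stays where it is left. At the stop its cap gives up to 9 mm more on a cushion spring (4 to 8.5 N), which is no travel, and springs back
- bell: service bell, loose: steel dome 76 mm across on a dark disc 84 mm across, with a small knob (14 mm across) on a spring at the top, 58 mm above the table; not to be rung. Origin: centre of the underside
- bell_knob (a joint): travel of the bell's knob in m: 0 = up, 0.006 = fully down
- tin: empty dark steel loaf tin, loose, 100 x 200 mm, 65 mm high; origin at the centre of the underside
- jar: amber glass jar with steel cap, loose, 52 mm across, 75 mm high; origin at the centre of the underside
- cutter: steel pastry ring, loose, 72 mm across, 40 mm high; origin at the centre of the underside
- mug: white mug, loose, 76 mm across, 90 mm high, handle to its +y; origin at the centre of the underside
- scraper: dough scraper lying loose, 102 x 100 mm, 16 mm high; origin at the centre of the underside
- bowl: small steel bowl, loose, 110 mm across, 45 mm high; origin at the centre of the underside
- spoon: steel spoon with a wooden handle lying loose on the table, under 40 mm high, along its own x axis; origin under its middle
There are look-alikes about, which are no part of the job. What is shaped like the long but green or orange is not meant.

How it is judged:
On the way, in this order (a step that is already met when the one before it is completed fails the run):
1. the round timer's plunger is pressed down (over 8 mm of 12) (value of joint round_plunger above 0.008 m), for 0.1 s.
2. the square timer's plunger is pressed down (over 8 mm of 12) (value of joint square_plunger above 0.008 m), for 0.1 s.
3. the long timer's plunger is pressed down (over 8 mm of 12) (value of joint long_plunger above 0.008 m), for 0.1 s.
At the end, for the whole second after the job is handed in: All three plungers are down (over 8 of their 12 mm), pressed in the order round, square, long with no more than 20 N; the timers stand upright within 20 mm of where they were, the bell's knob is up, and the bell and the other loose things are within 20 mm of where they were (value of joint each of round_plunger, square_plunger, long_plunger above 0.008 m and distance of each of round, square, long, bell, tin, jar, cutter, mug, scraper, bowl, spoon from where it was at the start of the episode below 0.02 m and angle between each of round, square, long's own z axis and vertical below 0.1 rad and linear speed of each of round, square, long below 0.02 m/s and value of joint bell_knob below 0.0025 m); the robot touches nothing.
It fails at once if a timer's plunger is pressed before the one that should come first ((value of joint square_plunger above 0.005 m and value of joint round_plunger below 0.008 m) or (value of joint long_plunger above 0.005 m and value of joint square_plunger below 0.008 m) or (value of joint long_plunger above 0.005 m and value of joint round_plunger below 0.008 m)).
It fails at once if a timer is pressed harder than 20 N (contact force between any of the fingers, the arm and round above 20 N or contact force between any of the fingers, the arm and square above 20 N or contact force between any of the fingers, the arm and long above 20 N).
It fails at once if a timer is lifted, tipped or shifted by more than 20 mm (height (world z) of any of round, square, long above 0.012 m or angle between any of round, square, long's own z axis and vertical above 0.2 rad or distance of any of round, square, long from where it was at the start of the episode above 0.02 m).
It fails at once if the bell is rung (its knob pressed by more than 2.5 mm) or moved by more than 20 mm (value of joint bell_knob above 0.0025 m or distance of bell from where it was at the start of the episode above 0.02 m).
It fails at once if another thing on the table is moved by more than 20 mm (distance of any of tin, jar, cutter, mug, scraper, bowl, spoon from where it was at the start of the episode above 0.02 m).
It also fails if it takes over 58 s, if anything falls off the work surface, if the arm or the gripper's body presses on something with over 40 N, if the wrist force passes 120 N, or if a joint passes its speed limit or range.

## Working session

There is one attempt and no reset: what is moved stays moved. The work goes in short steps, Python scripts to look and compute and a shell command to move; the robot and the scene stay as the last step left them, time stands still between calls to the robot, and variables do not carry over. Pictures are saved under pics/ and viewed, at most 10 in all, crops included, and the job is handed in when it is done.

```bash
mkdir -p pics
cat > h.py <<'E'
import numpy as np, cv2
from workcell import bot
def ray(c,uv,z):
    K=np.array(c["camera_matrix"]);E=np.array(c["extrinsics"]);R=E[:3,:3];t=E[:3,3]
    d=R.T@np.linalg.inv(K)@np.array([uv[0],uv[1],1]);o=-R.T@t
    return o+d*(z-o[2])/d[2]
def tri(c1,u1,c2,u2):
    P=[np.array(c["camera_matrix"])@np.array(c["extrinsics"])[:3] for c in(c1,c2)]
    X=cv2.triangulatePoints(P[0],P[1],np.array(u1,float).reshape(2,1),np.array(u2,float).reshape(2,1)).ravel()
    return X[:3]/X[3]
def px(d): return np.array(d["centre"])*[560,420]
E
python3 - <<'E'
from h import *
C={n:bot.camera(n) for n in("top","side")}
for n in C: cv2.imwrite(f"pics/{n}0.png",C[n]["pixels"][:,:,::-1])
H=dict(round_top=.071,square_top=.086,long_top=.062,round=0,square=0,long=0,bell=0,tin=0,jar=0,mug=0,cutter=0,scraper=0,bowl=0,spoon=0)
for t,z in H.items():
  for n in C:
    for d in bot.place_of(n,t)[:4]:
      print(t,n,round(d["score"],2),px(d).round(1),ray(C[n],px(d),z).round(3)[:2])
o=bot.get_obs();print(o["eef_pos"],o["ft_force"],o["clock"])
E
```

```text
round_top top 0.6 [279.4 195.1] [ 0.576 -0.062]
round_top side 0.71 [277.4 202.1] [0.518 0.013]
round_top side 0.56 [302.1 217.7] [ 0.576 -0.058]
round_top side 0.17 [229.6 315.1] [ 0.34  -0.328]
square_top top 0.57 [226.7 211. ] [0.531 0.083]
square_top side 0.66 [229.7 316.6] [ 0.34 -0.34]
square_top side 0.48 [278.  180.2] [0.533 0.086]
long_top top 0.67 [423.6 221.4] [ 0.499 -0.465]
long_top top 0.59 [347.4 219.3] [ 0.507 -0.252]
long_top side 0.73 [343.9 270. ] [ 0.647 -0.246]
long_top side 0.56 [205.5 184.9] [0.319 0.129]
long_top side 0.54 [304.3 363.9] [ 0.491 -0.476]
long_top side 0.41 [291.7 287.6] [ 0.503 -0.274]
round top 0.88 [278.8 198.1] [ 0.574 -0.062]
round side 0.94 [303.8 233. ] [ 0.584 -0.058]
square top 0.82 [228.1 211.1] [0.537 0.088]
square top 0.46 [273.6 197.6] [ 0.576 -0.046]
square top 0.46 [351.1 219.8] [ 0.508 -0.273]
square side 0.63 [278.  198.4] [0.534 0.092]
long top 0.8 [358.  215.6] [ 0.521 -0.294]
long top 0.69 [420.  236.8] [ 0.457 -0.474]
long top 0.61 [216.1 270.5] [0.364 0.123]
long top 0.46 [151.7 210.7] [0.54  0.312]
long side 0.92 [288.  375
[... 533 characters left out ...]
0.172]
mug top 0.58 [152.8 158. ] [0.697 0.31 ]
mug side 0.87 [314.3 147.8] [0.701 0.306]
mug side 0.27 [277.5 202.6] [0.529 0.075]
cutter top 0.6 [192.1 165.4] [0.674 0.194]
cutter top 0.28 [293.5 250.3] [ 0.421 -0.103]
cutter side 0.65 [312.1 179.3] [0.658 0.156]
scraper top 0.86 [292.5 248.4] [ 0.426 -0.1  ]
scraper side 0.8 [250.6 252.7] [ 0.42  -0.101]
bowl top 0.69 [353.9 279.1] [ 0.336 -0.278]
bowl top 0.66 [297.6 249.7] [ 0.422 -0.115]
bowl side 0.91 [229.4 314.5] [ 0.339 -0.285]
spoon top 0.59 [162.2 271.1] [0.364 0.279]
spoon side 0.67 [218.1 167. ] [0.365 0.267]
spoon side 0.19 [266.3 154.3] [0.532 0.302]
[0.11778601 0.48594107 0.23128853] [ 0.4014074  -0.53026448 -0.53458261] 1.5
```

View pics/top0.png

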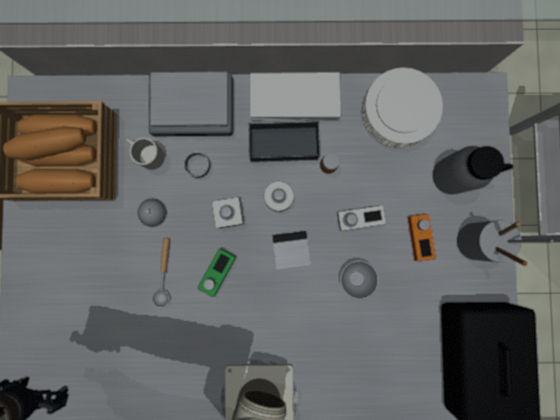

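View pics/side0.png

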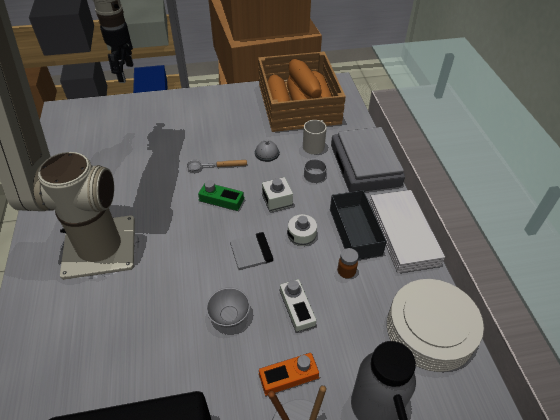

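The top picture shows the round plunger near (279,195), the square one near (227,211) and the white long timer's near (350,218). The green (217,272) and orange (423,238) ones are look-alikes, and the bell is at (152,212). I'll refine the plunger centres in enlarged crops.

Run:
```python
from h import *
import numpy as np
T=cv2.imread("pics/top0.png");S=cv2.imread("pics/side0.png")
def crop(I,u,v): return cv2.resize(I[v-16:v+16,u-16:u+16],(256,256),interpolation=cv2.INTER_CUBIC)
out=np.vstack([np.hstack([crop(T,279,195),crop(T,227,211),crop(T,350,218)]),np.hstack([crop(S,302,220),crop(S,278,184),crop(S,293,288)])])
for k in range(0,768,64): out[::4,k]=(0,255,255)
for k in range(0,512,64): out[k,::4]=(0,255,255)
cv2.imwrite("pics/crops.png",out)
```

```text
(no output)
```

View pics/crops.png

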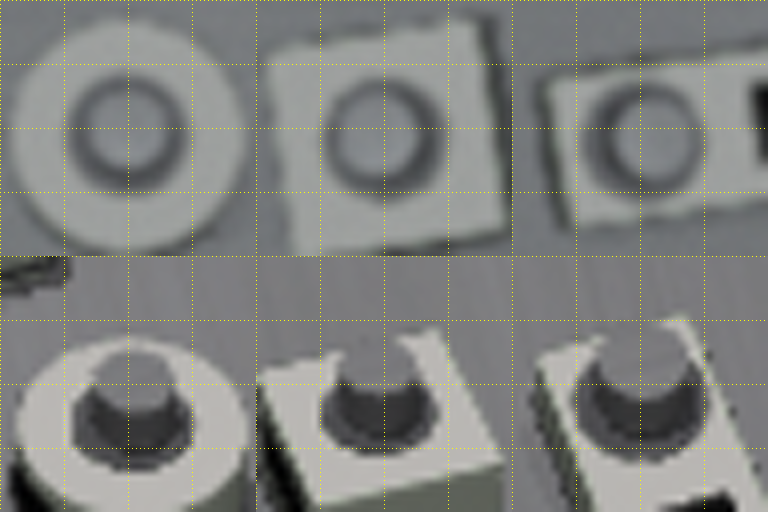

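The crops show flat cap tops, in full-picture pixels, at: round (279,195.4) top and (302.6,219.5) side; square (225.8,212.1) and (277,181.3); long (351.9,219.3) and (293.4,284.8).

Run:
```python
from h import *
C={n:bot.camera(n) for n in("top","side")}
for n,z,a,b in[("round",.071,(279,195.4),(302.6,219.5)),("square",.086,(225.75,212.1),(277,181.25)),("long",.062,(351.9,219.25),(293.4,284.75))]:
  print(n,ray(C["top"],a,z).round(4),ray(C["side"],b,z).round(4),tri(C["top"],a,C["side"],b).round(4))
print({k:(v) for k,v in bot.get_obs().items() if k in("eef_pos","ft_force","clock","tool_rot","grip_width")})
```

```text
round [ 0.5747 -0.0613  0.071 ] [ 0.5757 -0.0648  0.071 ] [ 0.5759 -0.0615  0.067 ]
square [0.5284 0.0853 0.086 ] [0.5291 0.0826 0.086 ] [0.5292 0.0856 0.083 ]
long [ 0.5069 -0.2645  0.062 ] [ 0.5084 -0.2661  0.062 ] [ 0.5079 -0.265   0.0603]
{'clock': 1.6, 'eef_pos': array([0.11777471, 0.48593805, 0.23132335]), 'tool_rot': array([1.18616432e-01, 9.92940150e-01, 1.45735509e-05, 2.60472800e-06]), 'ft_force': array([-0.84378798,  0.57962268,  0.48578465]), 'grip_width': 0.08530205305663674}
```

```bash
python3 -m creep '[0.23,-0.27,0,0,0, 0.23,-0.27,0,0,0, 0.23,-0.27,0,0,0, 0.23,-0.27,0,0,0, 0.23,-0.27,0,0,0, 0.23,-0.27,0,0,0, 0.23,-0.27,0,0,0, 0.23,-0.27,0,0,0, 0.23,-0.27,0,0,0, 0.23,-0.27,0,0,0]'; python3 -c "
from workcell import bot;o=bot.get_obs();print(o['joint_pos'],o['eef_pos'],o['ft_force'])"
```

```text
clock: 2.43
eef_pos: [0.3501, 0.213, 0.2315]
tool_rot: [0.122, 0.993, -0.0, 0.001]
ft_force: [-0.4, 0.1, 0.3]
grip_width: 0.0001
grasp_force: 0.0
[ 0.54760148  0.06105261 -0.20886922  1.29995906 -0.0014283   0.79185762] [0.35012915 0.2130045  0.23152253] [-0.36131508  0.06920552  0.29372261]
```

```bash
python3 -m creep '[0.227,-0.278,-0.03,0,0, 0.227,-0.278,-0.03,0,0, 0.227,-0.278,-0.03,0,0, 0.227,-0.278,-0.03,0,0, 0.227,-0.278,-0.03,0,0, 0.227,-0.278,-0.03,0,0, 0.227,-0.278,-0.03,0,0, 0.227,-0.278,-0.03,0,0, 0.227,-0.278,-0.03,0,0, 0.227,-0.278,-0.03,0,0]'
python3 -m creep '[0,0,-0.04,0,0, 0,0,-0.08,0,0, 0,0,-0.11,0,0, 0,0,-0.11,0,0, 0,0,-0.11,0,0, 0,0,-0.11,0,0]'
python3 - <<'E'
from h import *
a=bot.camera("top")["pixels"];b=bot.camera("side")["pixels"]
f=lambda I,u,v:cv2.resize(I[v-40:v+40,u-40:u+40,::-1],(400,400),interpolation=cv2.INTER_CUBIC)
cv2.imwrite("pics/r1.png",np.hstack([f(a,279,195),f(b,302,215)]))
print(bot.get_obs()["eef_pos"])
E
```

```text
clock: 3.27
eef_pos: [0.5774, -0.0656, 0.1996]
tool_rot: [0.121, 0.993, -0.001, 0.0]
ft_force: [0.1, 0.2, 0.3]
grip_width: -0.0002
grasp_force: 0.0
clock: 3.77
eef_pos: [0.576, -0.0614, 0.0933]
tool_rot: [0.118, 0.993, 0.0, 0.001]
ft_force: [0.1, 0.6, 1.3]
grip_width: 0.0002
grasp_force: 0.0
[ 0.57700794 -0.0617883   0.09435327]
```

View pics/r1.png

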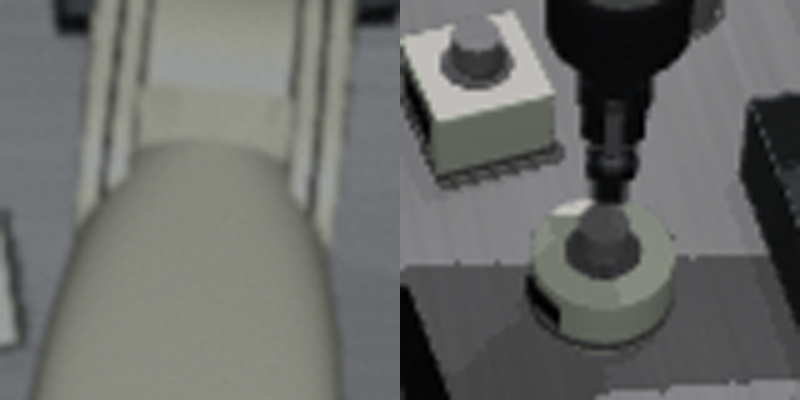

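The side view shows the shut fingertip (at about (303,214) in the full picture) right above the round cap. Next I press slowly to about z = 0.055 and watch the force.

```bash
python3 -m creep '[0,0,-0.01,0,0, 0,0,-0.017,0,0, 0,0,-0.019,0,0, 0,0,-0.021,0,0, 0,0,-0.023,0,0, 0,0,-0.025,0,0, 0,0,-0.027,0,0, 0,0,-0.029,0,0, 0,0,-0.03,0,0, 0,0,-0.03,0,0]'
```

```text
clock: 4.7
eef_pos: [0.5747, -0.0621, 0.061]
tool_rot: [0.119, 0.993, -0.0, -0.0]
ft_force: [-0.4, 0.6, -0.5]
grip_width: 0.0001
grasp_force: 0.0
```

```bash
python3 -m creep '[0,0,-0.002,0,0, 0,0,-0.004,0,0, 0,0,-0.006,0,0, 0,0,-0.006,0,0, 0,0,-0.006,0,0]'
```

```text
clock: 5.12
eef_pos: [0.5752, -0.0622, 0.0557]
tool_rot: [0.119, 0.993, -0.0, 0.001]
ft_force: [-3.6, -0.2, 5.1]
grip_width: 0.0003
grasp_force: 2.8
```

```bash
python3 -m creep '[0,0,-0.001,0,0, 0,0,-0.002,0,0, 0,0,-0.002,0,0, 0,0,-0.002,0,0]'
```

```text
clock: 5.45
eef_pos: [0.5753, -0.0621, 0.054]
tool_rot: [0.119, 0.993, -0.0, 0.001]
ft_force: [-3.0, -0.3, 6.6]
grip_width: -0.0002
grasp_force: 3.2
```

The force rises to 6.6 N on the cushion, so the round plunger is at its stop. I lift and go over the square timer.

```bash
python3 -m creep '[0,0,0.03,0,0, 0,0,0.06,0,0, 0,0,0.09,0,0, 0,0,0.09,0,0, -0.015,0.04,0.09,0,0, -0.03,0.08,0.09,0,0, -0.04,0.12,0.09,0,0, -0.046,0.147,0.09,0,0, -0.046,0.147,0.07,0,0, -0.046,0.147,0.06,0,0]'
python3 -m creep '[0,0,0,0,0, 0,0,0,0,0, 0,0,0,0,0]'
python3 - <<'E'
from h import *
b=bot.camera("side")
for t in("round_top","square_top"):
  for d in bot.place_of("side",t)[:3]: print(t,d["score"],px(d))
f=lambda I,u,v:cv2.resize(I[v-40:v+40,u-40:u+40,::-1],(400,400),interpolation=cv2.INTER_CUBIC)
cv2.imwrite("pics/s1.png",np.hstack([f(b["pixels"],302,215),f(b["pixels"],278,184)]))
for k in range(3):
  print(bot.get_obs()["eef_pos"],bot.get_obs()["ft_force"]); bot.camera("top")
E
```

```text
clock: 6.28
eef_pos: [0.5284, 0.0868, 0.1121]
tool_rot: [0.117, 0.993, 0.0, 0.0]
ft_force: [-0.8, -0.8, -1.1]
grip_width: -0.0
grasp_force: 0.0
clock: 6.53
eef_pos: [0.5293, 0.084, 0.1134]
tool_rot: [0.119, 0.993, -0.0, 0.0]
ft_force: [0.2, 0.5, -0.9]
grip_width: 0.0002
grasp_force: 0.0
round_top 0.66 [217.616 166.698]
round_top 0.47 [314.328 176.694]
round_top 0.25 [293.328 285.6  ]
square_top 0.4 [276.192 179.886]
[0.52959575 0.08415409 0.11395468] [-0.17574212  0.28551352  0.85014886]
[0.52950003 0.08429599 0.11391063] [ 0.6323095   0.16032284 -0.21938555]
[0.52936519 0.0843808  0.11387008] [-0.30466427  0.13921546 -0.14707191]
```

View pics/s1.png

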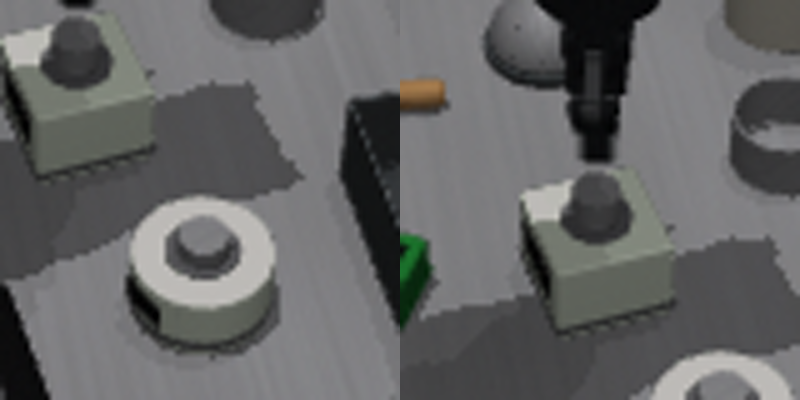

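The round cap at (303,220) now stands visibly lower and the timer hasn't moved. The fingertip at (277,173) is over the square cap, so I press the square one.

```bash
python3 -m creep '[0,0,-0.012,0,0, 0,0,-0.024,0,0, 0,0,-0.026,0,0, 0,0,-0.028,0,0, 0,0,-0.03,0,0, 0,0,-0.032,0,0, 0,0,-0.034,0,0, 0,0,-0.036,0,0, 0,0,-0.038,0,0, 0,0,-0.038,0,0]'
python3 -m creep '[0,0,-0.002,0,0, 0,0,-0.004,0,0, 0,0,-0.006,0,0, 0,0,-0.006,0,0, 0,0,-0.006,0,0]'
```

```text
clock: 7.67
eef_pos: [0.529, 0.0849, 0.0751]
tool_rot: [0.119, 0.993, 0.0, 0.0]
ft_force: [-0.1, -0.5, 0.6]
grip_width: -0.0003
grasp_force: 0.0
clock: 8.08
eef_pos: [0.5292, 0.085, 0.0697]
tool_rot: [0.119, 0.993, 0.0, 0.001]
ft_force: [-1.7, -0.6, 6.5]
grip_width: 0.0
grasp_force: 3.0
```

6.5 N, so the square plunger is at its stop. On to the long timer.

```bash
python3 -m creep '[0,0,0.03,0,0, 0,0,0.06,0,0, 0,0,0.08,0,0, 0,0,0.08,0,0, 0,-0.04,0.08,0,0, -0.005,-0.08,0.08,0,0, -0.01,-0.12,0.08,0,0, -0.012,-0.16,0.08,0,0, -0.015,-0.2,0.08,0,0, -0.015,-0.2,0.08,0,0]'
python3 -m creep '[-0.003,-0.04,0,0,0, -0.005,-0.08,0,0,0, -0.007,-0.12,0,0,0, -0.007,-0.15,0,0,0, -0.007,-0.15,0,0,0, -0.007,-0.15,-0.03,0,0, -0.007,-0.15,-0.06,0,0, -0.007,-0.15,-0.06,0,0, -0.007,-0.15,-0.06,0,0]'
python3 - <<'E'
from h import *
b=bot.camera("side")
f=lambda I,u,v:cv2.resize(I[v-40:v+40,u-40:u+40,::-1],(400,400),interpolation=cv2.INTER_CUBIC)
cv2.imwrite("pics/l1.png",np.hstack([f(b["pixels"],290,200),f(b["pixels"],293,280)]))
bot.camera("top");print(bot.get_obs()["eef_pos"],bot.get_obs()["ft_force"])
E
```

```text
clock: 8.92
eef_pos: [0.5131, -0.1215, 0.1484]
tool_rot: [0.123, 0.992, -0.001, 0.0]
ft_force: [-0.5, 0.4, -0.2]
grip_width: 0.0001
grasp_force: 0.0
clock: 9.67
eef_pos: [0.5051, -0.2633, 0.0871]
tool_rot: [0.118, 0.993, 0.001, -0.003]
ft_force: [1.0, 0.2, -0.2]
grip_width: -0.0001
grasp_force: 0.0
[ 0.50773798 -0.26473073  0.09034002] [ 0.20979694 -0.49869074 -0.26285542]
```

View pics/l1.png

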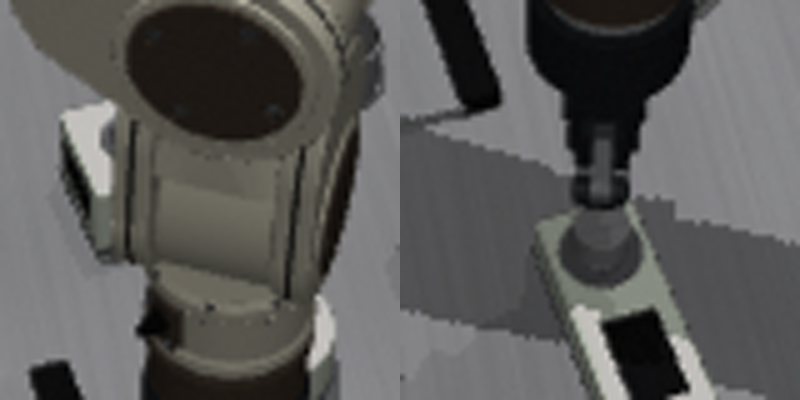

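The fingertip at (293,277) is centred over the white long timer's cap. I press it now.

```bash
python3 -m creep '[0,0,-0.012,0,0, 0,0,-0.024,0,0, 0,0,-0.026,0,0, 0,0,-0.028,0,0, 0,0,-0.03,0,0, 0,0,-0.032,0,0, 0,0,-0.034,0,0, 0,0,-0.036,0,0, 0,0,-0.038,0,0, 0,0,-0.038,0,0]'
python3 -m creep '[0,0,-0.002,0,0, 0,0,-0.004,0,0, 0,0,-0.006,0,0, 0,0,-0.006,0,0, 0,0,-0.006,0,0]'
```

```text
clock: 10.6
eef_pos: [0.5076, -0.2653, 0.0514]
tool_rot: [0.119, 0.993, -0.0, 0.001]
ft_force: [1.5, 0.2, 1.5]
grip_width: 0.0001
grasp_force: 0.9
clock: 11.02
eef_pos: [0.5076, -0.2653, 0.0458]
tool_rot: [0.119, 0.993, -0.0, 0.001]
ft_force: [0.8, 0.1, 5.8]
grip_width: -0.0
grasp_force: 3.0
```

5.8 N, so it is on the cushion. I lift straight up, retreat towards the base and check.

```bash
python3 -m creep '[0,0,0.03,0,0, 0,0,0.07,0,0, 0,0,0.11,0,0, 0,0,0.15,0,0, 0,0,0.19,0,0, -0.04,0,0.19,0,0, -0.08,0,0.19,0,0, -0.12,0,0.19,0,0, -0.16,0,0.19,0,0, -0.16,0,0.19,0,0]'
python3 - <<'E'
from h import *
b=bot.camera("side");a=bot.camera("top")
f=lambda I,u,v,h,w:cv2.resize(I[v-h:v+h,u-w:u+w,::-1],None,fx=4,fy=4,interpolation=cv2.INTER_CUBIC)
cv2.imwrite("pics/f1.png",f(b["pixels"],290,240,75,100))
cv2.imwrite("pics/top1.png",a["pixels"][:,:,::-1])
E
```

```text
clock: 11.85
eef_pos: [0.3387, -0.2629, 0.2336]
tool_rot: [0.121, 0.993, 0.001, -0.005]
ft_force: [0.6, 0.6, -0.3]
grip_width: 0.0
grasp_force: 0.0
```

View pics/f1.png

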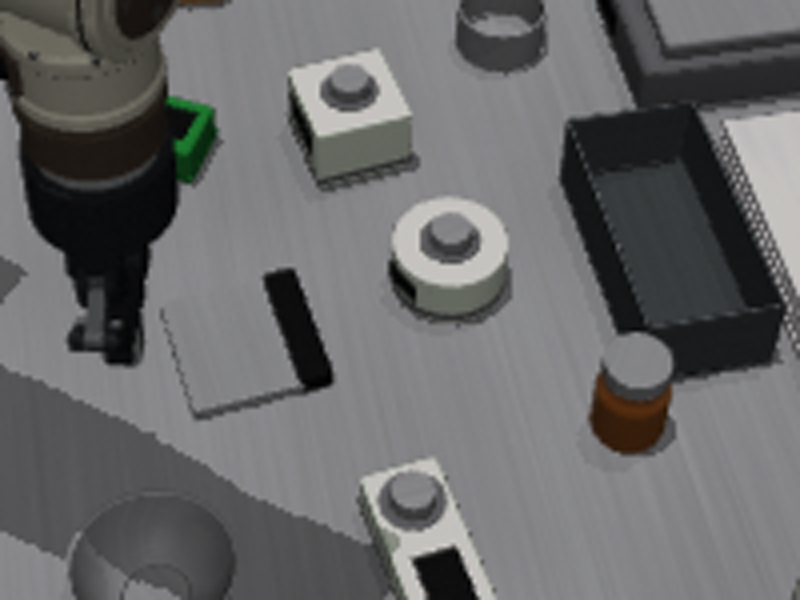

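View pics/top1.png

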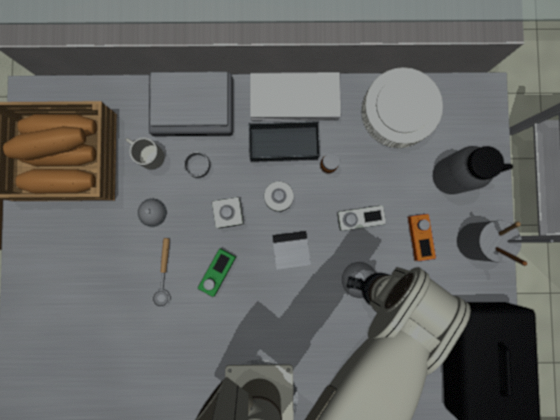

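All three caps sit low: round (303,224), square (277,187) and long (293,289) in the side picture. In the top picture everything is where it was, and the arm is clear above the bowl.

```bash
python3 -c "
from workcell import bot
print(bot.job_done())"
```

```text
the job is handed in; nothing more can be done
None
```

I pressed the round, square and long timers' plungers in that order to their stops, with 7 N or less at each force reading. In the last pictures all three caps are down and nothing has visibly moved. The job is handed in, but no verdict came back.

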